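# Unstack the supplies into their put-away trays

### The job

Take the pile of supplies apart from the top down, one thing at a time, and set each down gently, upright and flat, inside the put-away tray whose pocket has its outline: the hole saw in the round one, and the pad pack, the hex key set and the carton in the oblong ones cut to their length and width, lying along the pocket. Do not tip anything over, and leave the chuck key and the collet on the bench alone.

Things in the scene. Friction and masses are not known exactly. Their poses are not given: they have to be found in the camera images.
- hole_saw: hole saw: a round steel cup 45 mm across and 38 mm tall with teeth round its open top, standing on its back plate on top of the pile. Origin at the centre of its underside, z axis up. 0.12 kg, grasp across the outside
- pad_pack: flat pack of polishing pads, 50 (x) x 72 (y) x 14 (z) mm, second from the top, lying crosswise on the hex key set. Origin at the centre of its underside, y along its length, z up. 0.06 kg, grasp across its 50 mm width
- key_rack: folding hex key set: two long side plates with a slot between, 34 (x, over the screw heads near its ends; 30 at the middle, where it is gripped) x 90 (y) x 22 (z) mm, third from the top, lying lengthwise on the carton. Origin at the centre of its underside, y along its length, z up. 0.12 kg, grasp across its width at the middle
- carton: printed carton, 52 (x) x 105 (y) x 44 (z) mm, at the bottom of the pile on the bench. Origin at the centre of its underside, y along its length, z up. 0.15 kg, grasp across its 52 mm width. All lies on the bench before the drill press at the back left, whose feed levers reach out to x = 0.59 m between y = 0.05 and 0.35 m, 0.3 to 0.6 m above the bench: cross there at a short reach
- saw_tray: fixed put-away tray, a plywood block topped with dark steel, with a rubber-lined pocket shaped like the hole saw it is for, 8 mm larger all round: pocket 62 mm in diameter. A low round lip goes all the way round, outside diameter 70 mm. Pocket floor 24 mm above the bench, lips 6 mm higher than the floor, 4 mm thick. Origin at the centre of its underside on the bench, z up
- pad_tray: fixed put-away tray, a plywood block topped with dark steel, with a rubber-lined pocket shaped like the pad pack it is for, 8 mm larger all round: pocket 66 (x) x 88 (y) mm. Low lips run along both short ends and 15 mm round each corner; the long sides between are open for the fingers. y axis along the pocket's length. Pocket floor 24 mm above the bench, lips 6 mm higher than the floor, 4 mm thick. Origin at the centre of its underside on the bench, z up
- key_tray: fixed put-away tray, a plywood block topped with dark steel, with a rubber-lined pocket shaped like the hex key set it is for, 8 mm larger all round: pocket 50 (x) x 106 (y) mm. Low lips run along both short ends and 15 mm round each corner; the long sides between are open for the fingers. y axis along the pocket's length. Pocket floor 24 mm above the bench, lips 6 mm higher than the floor, 4 mm thick. Origin at the centre of its underside on the bench, z up
- carton_tray: fixed put-away tray, a plywood block topped with dark steel, with a rubber-lined pocket shaped like the carton it is for, 8 mm larger all round: pocket 68 (x) x 121 (y) mm. Low lips run along both short ends and 15 mm round each corner; the long sides between are open for the fingers. y axis along the pocket's length. Pocket floor 24 mm above the bench, lips 6 mm higher than the floor, 4 mm thick. Origin at the centre of its underside on the bench, z up
- chuck_key: drill chuck key lying loose on the bench, 60 x 75 x 21 mm, origin at the centre of its underside; a bystander, to be left alone
- collet: spring collet standing loose on the bench, 24 mm across, 31 mm tall, origin at the centre of its underside; a bystander, to be left alone
Things that resemble listed ones, but are neither listed nor needed, are in the scene too. What is shaped like the pad_pack but pink is not meant.

How it is judged:
By the outcome, as a careful person would: the job done as asked, in the order asked, and still so for the second after the job is handed in, with the robot touching nothing.
It also fails if it takes over 122 s, if anything falls off the work surface, if the arm or the gripper's body presses on something with over 40 N, if the wrist force passes 120 N, or if a joint passes its speed limit or range.

### The arm

A 6-joint arm with a two-finger parallel gripper is mounted at the origin on a cart in front of the work surface, level with it; the furniture and walls round the work are solid. World frame = base frame: x ahead of the robot, y to its left, z up, the work surface at z = 0. Lengths are in m, angles in rad, forces in N, time in s.
With the tool pointing down it reaches from about 0.35 to 0.8 m from the base axis. Payload 7.3 kg.
Tool frame: the origin (TCP) lies at the very end of the fingers, on their centre line; the grasp point (between the pads) lies 19 mm behind it; z points along the fingers, y is the line along which they close (so a half turn about z gives the same grasp; the last joint's range is limited). The gripper opens to 85 mm and grips with 20 to 120 N. Pads are 22 mm wide; open, the fingers measure 114 mm over their backs; the gripper's body (76 mm by 85 mm) begins 54 mm behind the grasp point. The pads swing forward as they close: fully open they stand 13 mm farther back than shut.
Start: joints at [-1.378, 0.342, 1.524, -0, 1.275, -0.146], TCP at [0.175, -0.495, 0.206] pointing down, gripper open.
Joint ranges: [-2.53, 2.53], [-0.77, 2.02], [0.04, 2.7], [-1, 4.14], [0.28, 2.66], [-3.11, 3.11]. Speed limits (rad/s): [2.57, 2.57, 3.14, 3.14, 3.14, 3.14].

### API

Orientations are given as a rotation vector (axis times angle).
In Python, from station import manip gives the robot as it stands.
- The arm moves only by the tool send_rows, never from a script. Its argument "commands" is text: rows parted by semicolons, each of 5 numbers parted by spaces: the shift along the tool's x, y, z in units of 50 mm (1.0 is 50 mm), then the turn about the tool's z in units of 6 degrees (1.0 is 6 degrees), then the opening in per cent of the stroke, from 0 (shut) to 100 (fully open). A call has 1 to 20 rows; each row is the pose to reach, as a shift and turn from the pose commanded when the call began, along the tool's axes at that moment; what a row does not reach only later rows make up. A row lasts 1/8 s, in which the tool goes at most 62.5 mm and 10.7 degrees, less where a joint would pass 70% of its speed; a pose out of reach is approached as far as the arm can. A call with a gripper value outside its range is refused whole. The fingers move at their own pace and stop on an object; "squeeze" is the grip in N (left out, the last holds). Time passes only in rows, so rows that repeat a pose let the fingers close. It gives the time, the measured TCP pose, the force and the opening at its end, in the units of the state.
- manip.state(): the state, without advancing time (a new reading comes with each control period).
- manip.capture(name): name is "scene" or "top"; returns a dict with "frame" (400x640x3 uint8, red, green, blue), "z_map" (400x640 float32, m along the optical axis (not along the pixel's ray), 0 where there is no reading), "mtx" (3x3 intrinsics, pixels), "R" (3x3) and "t" (3): a world point X has camera coordinates R X + t. Camera axes: x right, y down, z forward; pixel columns grow to the right and rows downward; lengths in m; the calibration is good to about 2 mm. A picture is of the moment at which its call begins.
- manip.job_done(): hands the job in, once; it reports no verdict.
The state is a dict: "time_s": time; "joint_positions": joint angles; "joint_velocities": joint speeds; "effort": joint torques, N m; "tool_pos": TCP position; "tool_rot": TCP orientation; "contact_force": force on the tool from outside, world axes, zero at the start; "ft_torque": the same for the moment, N m; "opening": opening from 0.0 (shut) to 1.0 (fully open).
Only numpy, scipy, OpenCV 4.12 (cv2) and the standard library are available. Lean on these libraries where they do the work, as an engineer would, in place of code of your own. Each camera call takes 0.05 s, during which the arm holds its last target. There are 200 camera calls.

## Working session

There is one attempt and no reset: what is moved stays moved. The work goes in short steps, Python scripts to look and compute and a tool call to move; the robot and the scene stay as the last step left them, time stands still between calls to the robot, and variables do not carry over. Pictures are saved under pics/ and viewed, on a budget of 14 in all, crops included, one or two more only if the job needs it, and the job is handed in when it is done.

Besides the shell and the picture viewer there is one more tool, called after "Emit:" in YAML: its name, and indented under it one key for each argument. send_rows: Moves the arm, as the interface text tells. Its arguments: {"type":"object","properties":{"commands":{"type":"string"},"squeeze":{"type":"number"}},"required":["commands"]}

```bash
ls; mkdir -p pics
python3 - <<'E'
from station import manip
import cv2,numpy as np
print(manip.state())
for n in("scene","top"):
    c=manip.capture(n); cv2.imwrite(f"pics/{n}0.png",c["frame"][:,:,::-1]); np.savez(f"{n}0.npz",**c)
    print(n,c["mtx"].tolist(),c["R"].round(4).tolist(),c["t"].tolist(),(-c["R"].T@c["t"]).round(3))
E
```

```text
pics
{'time_s': 0.0, 'joint_positions': array([-1.37801958e+00,  3.42720302e-01,  1.52502435e+00, -2.75813894e-05,
        1.27544601e+00, -1.45990258e-01]), 'joint_velocities': array([ 0.00074883, -0.00019171,  0.00127074,  0.00148117,  0.00058161,
       -0.00098043]), 'effort': array([-1.39443404e-03, -4.33683193e+01, -2.46015590e+01, -4.54120081e-04,
        7.71466439e-03, -8.14096524e-07]), 'tool_pos': array([ 0.17439842, -0.49469867,  0.20492472]), 'tool_rot': array([-3.09505671e+00, -5.29336313e-01,  1.00091562e-04]), 'contact_force': array([-0.07220617, -0.09696367,  1.22738178]), 'ft_torque': array([ 0.03512222,  0.01785678, -0.01922263]), 'opening': 1.0000027363360684}
scene [[484.13074511830547, 0.0, 321.8509538745833], [0.0, 484.13074511830547, 198.0838891244908], [0.0, 0.0, 1.0]] [[-0.4817, -0.876, 0.0249], [-0.4592, 0.2281, -0.8586], [0.7464, -0.425, -0.5121]] [0.22925451556456108, 0.29382383711104465, 1.0735584624679229] [-0.556  0.59   0.796]
top [[399.92760703955327, 0.0, 317.5250633253588], [0.0, 399.92760703955327, 199.44474075320386], [0.0, 0.0, 1.0]] [[-0.0023, -1.0, -0.002], [-0.9874, 0.0026, -0.1583], [0.1583, 0.0016, -0.9874]] [0.04404795670228224, 0.4857795790659236, 1.1255100272719218] [0.302 0.041 1.188]
```

View pics/scene0.png

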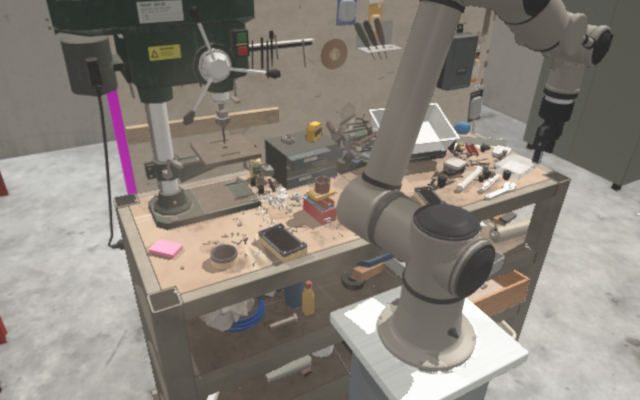

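View pics/top0.png

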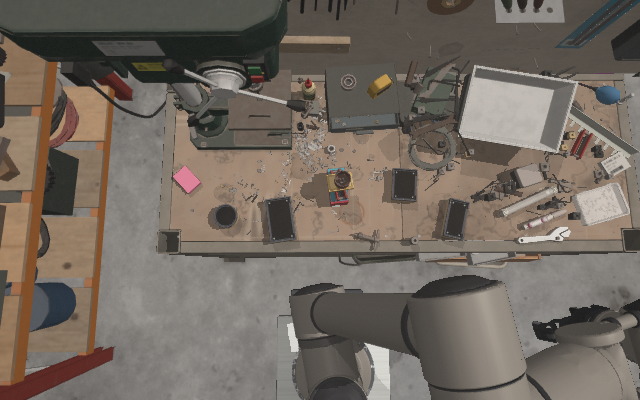

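The top view shows the pile at about (341,186), the round tray at (224,216) and oblong trays at (281,219), (404,185) and (455,219). The pink decoy is at (187,179). I'll enlarge that area.

Run:
```python
import cv2,numpy as np
f=cv2.imread("pics/top0.png")
a=cv2.resize(f[140:250,300:380],None,fx=5,fy=5,interpolation=cv2.INTER_CUBIC)
b=cv2.resize(f[160:250,380:480],None,fx=4,fy=4,interpolation=cv2.INTER_CUBIC)
c=np.zeros((560,800,3),np.uint8); c[:550,:400]=a; c[:360,400:]=b; cv2.imwrite("pics/c1.png",c)
b=cv2.resize(f[170:250,200:310],None,fx=7,fy=7,interpolation=cv2.INTER_CUBIC); cv2.imwrite("pics/c2.png",b)
s=cv2.imread("pics/scene0.png")
cv2.imwrite("pics/c3.png",cv2.resize(s[165:275,200:350],None,fx=5,fy=5,interpolation=cv2.INTER_CUBIC))
```

```text
(no output)
```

View pics/c1.png

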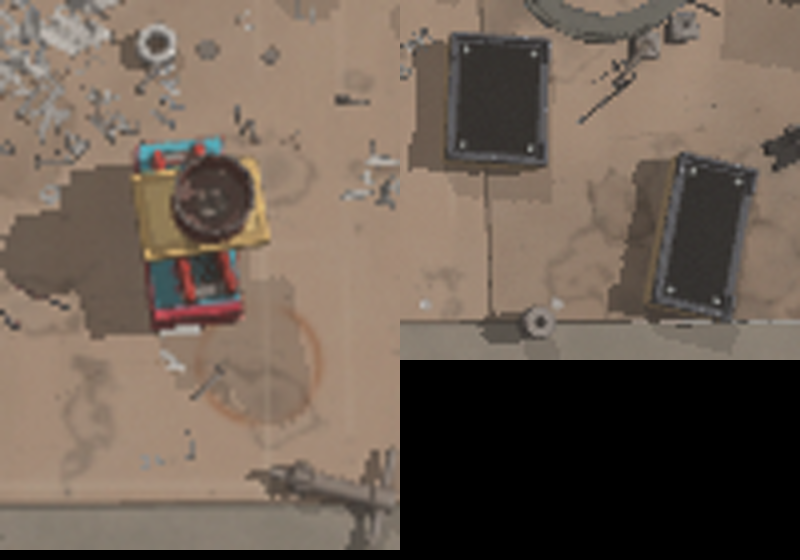

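View pics/c2.png

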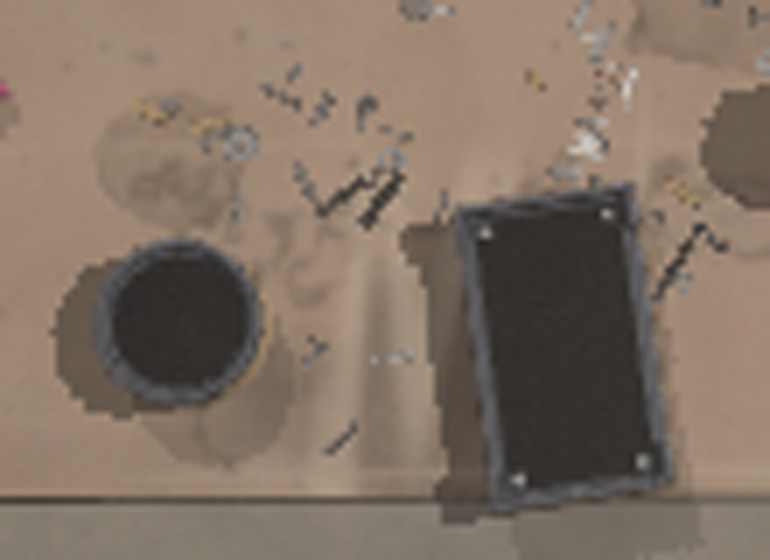

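View pics/c3.png

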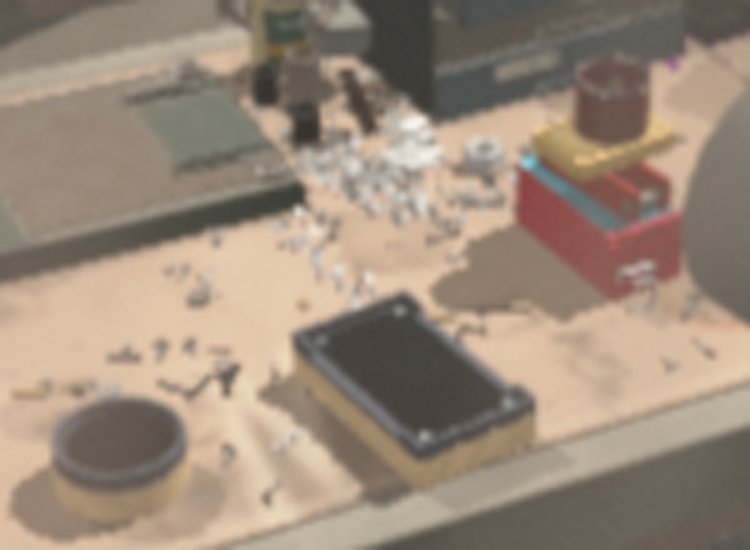

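The crops show the saw rim centred at c1 (213,199). The yellow pad pack has corners at (134,174), (258,165), (270,244) and (147,260), with the red key bars and the teal and red carton under it. The round tray is centred at c2 (180,320) and the large oblong runs from (460,210) to (668,480). The chuck key is at c1 (350,485) and the collet at (157,43). Next I'll turn the depth into world positions and fit outlines in both views.

```bash
cat > h.py <<'E'
import numpy as np,cv2
def cloud(c):
    z=c["z_map"];v,u=np.mgrid[:400,:640];K=c["mtx"]
    P=np.stack([(u-K[0,2])/K[0,0]*z,(v-K[1,2])/K[1,1]*z,z],-1)
    W=(P-c["t"])@c["R"]; W[z<=0]=np.nan; return W
def rect(p):
    (x,y),(w,h),a=cv2.minAreaRect((p[:,:2]*1000).astype(np.float32))
    if w>h: w,h=h,w; a+=90   # a: direction of short side from x
    yaw=(a+90)%180-90         # item x axis angle vs world x
    return np.round([x,y,w,h,yaw],1)
def proj(c,X):
    q=c["R"]@np.array(X)+c["t"]; q=c["mtx"]@q; return q[:2]/q[2]
E
python3 - <<'E'
from h import *
import numpy as np
for n in("top","scene"):
    c=dict(np.load(n+"0.npz")); W=cloud(c)
    def px(u,v): return W[int(v),int(u)]
    if n=="top":
        for nm,u,v in(("pile",342,180),("saw_t",224,216),("t281",281,219),("t404",404,185),("t455",455,219),("collet",331,149),("chuck",375,239)):print(nm,px(u,v).round(3))
    cen=dict(saw_t=(.0,.0))
    d=dict(np.load("top0.npz")); Wt=cloud(d)
    for nm,u,v in(("saw_t",224,216),("t281",281,219),("t404",404,185),("t455",455,219)):
        ctr=Wt[v,u]; m=(np.hypot(W[...,0]-ctr[0],W[...,1]-ctr[1])<.085)&(W[...,2]>.015)&(W[...,2]<.045)
        p=W[m]; print(n,nm,m.sum(),rect(p) if m.sum()>20 else'', 'z med/max',np.median(p[:,2]).round(4),np.percentile(p[:,2],[90,98]).round(4))
    ctr=Wt[180,342]; m0=np.hypot(W[...,0]-ctr[0],W[...,1]-ctr[1])<.1
    print(n,"pile z hist",[(k,int(x)) for k,x in zip(range(0,140,4),np.histogram(W[m0][:,2]*1000,range(0,144,4))[0]) if x])
    for nm,lo,hi in(("saw",.098,.14),("pad",.074,.086),("key",.058,.070),("carton",.040,.048)):
        p=W[m0&(W[...,2]>lo)&(W[...,2]<hi)]; print(n,nm,len(p),rect(p) if len(p)>5 else'',np.median(p[:,2]).round(4),cv2.minEnclosingCircle((p[:,:2]*1000).astype(np.float32)) if nm=="saw" and len(p) else '')
E
```

```text
pile [ 0.529 -0.025  0.105]
saw_t [0.439 0.316 0.027]
t281 [0.43  0.15  0.025]
t404 [ 0.531 -0.213  0.026]
t455 [ 0.429 -0.359  0.022]
collet [0.648 0.001 0.002]
chuck [nan nan nan]
top saw_t 471 [441.1 313.4  67.5  69.6 -42.2] z med/max 0.0249 [0.0302 0.0328]
top t281 1156 [430.5 152.6  76.  129.4 -81.6] z med/max 0.0242 [0.0282 0.0316]
top t404 847 [ 531.3 -235.6   97.   118.3   -4.4] z med/max 0.0243 [0.0288 0.0324]
top t455 820 [ 439.8 -362.7   67.3  136.4   71. ] z med/max 0.024 [0.0281 0.0308]
top pile z hist [(0, 1028), (4, 127), (8, 42), (12, 26), (16, 10), (20, 13), (24, 8), (28, 5), (32, 5), (36, 13), (40, 84), (44, 85), (48, 15), (52, 19), (56, 31), (60, 27), (64, 30), (68, 16), (72, 12), (76, 118), (80, 117), (84, 77), (88, 28), (92, 22), (96, 8), (100, 13), (104, 10), (108, 11), (112, 27), (116, 14), (120, 3)]
top saw 82 [531.7 -26.   41.5  42.8  89.5] 0.1126 ((532.0397338867188, -25.364521026611328), 22.61538314819336)
top pad 297 [531.4 -19.7  50.3  72.1   8. ] 0.0804 
top key 84 [525.1  -8.1  49.   89.9 -76.1] 0.0636 
top carton 169 [527.1 -14.4  51.8 106.2 -83.9] 0.044 
scene saw_t 463 [435.3 314.7  66.8  72.2  70.4] z med/max 0.0243 [0.0291 0.0307]
scene t281 939 [425.7 153.   80.1 135.6 -81.4] z med/max 0.0237 [0.0271 0.0304]
  return _methods._mean(a, axis=axis, dtype=dtype,
  ret = ret.dtype.type(ret / rcount)
Traceback (most recent call last):
IndexError: index -1 is out of bounds for axis 0 with size 0
```

```bash
cat >> h.py <<'E'
def ray(c,u,v,z):
    K=c["mtx"];C=-c["R"].T@c["t"];d=c["R"].T@np.array([(u-K[0,2])/K[0,0],(v-K[1,2])/K[1,1],1]);return C+d*(z-C[2])/d[2]
E
python3 - <<'E'
from h import *
t=dict(np.load("top0.npz")); s=dict(np.load("scene0.npz"))
f=lambda pts,sc,ox,oy:[((x+.5)/sc-.5+ox,(y+.5)/sc-.5+oy) for x,y in pts]
L=dict(carton_tray=(f([(460,210),(632,185),(668,480),(497,508)],7,200,170),.030),
 pad_tray=(f([(52,35),(150,40),(146,165),(47,160)],4,380,160),.030),
 key_tray=(f([(280,153),(356,172),(330,318),(253,303)],4,380,160),.030),
 pad=(f([(134,174),(258,165),(270,244),(147,260)],5,300,140),.080),
 carton=(f([(135,145),(222,140),(243,308),(151,318)],5,300,140),.044),
 keybars=(f([(165,157),(200,150),(228,270),(188,280)],5,300,140),.066))
for k,(p,z) in L.items():
    P=np.array([ray(t,u,v,z) for u,v in p]); print(k,rect(P),(P[:,:2]*1000).round(0).tolist())
print("saw rim top",ray(t,*f([(213,199)],5,300,140)[0],.118).round(4),"saw tray",ray(t,*f([(180,320)],7,200,170)[0],.030).round(4))
# scene hand pixels
g=lambda pts:f(pts,5,200,165)
print("scene saw rim", ray(s,*g([(612,80)])[0],.118).round(4),"saw tray",ray(s,*g([(120,435)])[0],.030).round(4))
P=np.array([ray(s,*q,.030) for q in g([(294,338),(404,294),(535,405),(415,450)])]);print("scene carton tray",rect(P))
P=np.array([ray(s,*q,.080) for q in g([(532,133),(577,165),(682,133)])]);print("scene pad corners",P.round(3).tolist())
# stereo heights from matched points
def tri(a,b):
    A=[];
    for c,(u,v) in((t,a),(s,b)):
        M=c["mtx"]@np.c_[c["R"],c["t"]];A+=[u*M[2]-M[0],v*M[2]-M[1]]
    X=np.linalg.svd(np.array(A))[2][-1];return (X[:3]/X[3]).round(4)
print("tri saw rim",tri(f([(213,199)],5,300,140)[0],g([(612,80)])[0]),"saw tray",tri(f([(180,320)],7,200,170)[0],g([(120,435)])[0]))
print("tri carton tray ctr",tri(np.mean(L["carton_tray"][0],0),np.mean(g([(294,338),(404,294),(535,405),(415,450)]),0)))
W=cloud(s)
m0=np.hypot(W[...,0]-.53,W[...,1]+.02)<.1
for nm,lo,hi in(("saw",.1,.14),("pad",.074,.086),("carton",.040,.048)):
    p=W[m0&(W[...,2]>lo)&(W[...,2]<hi)];print("scene",nm,len(p),rect(p))
# key: red pixels above carton
for n,c in(("top",t),("scene",s)):
    W=cloud(c);h=cv2.cvtColor(c["frame"],cv2.COLOR_RGB2HSV);
    m=(np.hypot(W[...,0]-.53,W[...,1]+.02)<.1)&(W[...,2]>.056)&(W[...,2]<.071)&((h[...,0]<8)|(h[...,0]>172))&(h[...,1]>110)
    p=W[m];print(n,"key red",len(p),rect(p),np.percentile(p[:,2],[50,90]))
E
```

```text
carton_tray [430.3 151.4  72.8 125.9 -82. ] [[487.0, 196.0], [498.0, 124.0], [374.0, 108.0], [363.0, 179.0]]
pad_tray [ 531.2 -213.2   72.6   95.3   85.9] [[580.0, -180.0], [576.0, -253.0], [482.0, -246.0], [486.0, -174.0]]
key_tray [ 429.7 -359.4   56.6  112.7   76.9] [[491.0, -345.0], [477.0, -399.0], [370.0, -374.0], [381.0, -319.0]]
pad [530.8 -20.7  50.1  70.6   7.4] [[551.0, 17.0], [556.0, -53.0], [511.0, -59.0], [502.0, 10.0]]
carton [527.5 -15.   53.6 103.  -85.2] [[577.0, 16.0], [579.0, -35.0], [480.0, -46.0], [474.0, 7.0]]
keybars [530.5 -17.5  23.5  72.8 -78.6] [[564.0, -1.0], [568.0, -21.0], [498.0, -36.0], [492.0, -13.0]]
saw rim top [ 0.5285 -0.0248  0.118 ] saw tray [0.4412 0.312  0.03  ]
scene saw rim [ 0.5196 -0.0212  0.118 ] saw tray [0.4374 0.3121 0.03  ]
scene carton tray [422.  154.   73.1 128.4 -82. ]
scene pad corners [[0.544, 0.018, 0.08], [0.499, 0.012, 0.08], [0.504, -0.061, 0.08]]
tri saw rim [ 0.5292 -0.0259  0.1122] saw tray [0.441  0.3117 0.0276]
tri carton tray ctr [0.43   0.151  0.0229]
scene saw 146 [527.3 -25.6  41.4  51.1  62.4]
scene pad 157 [524.  -19.1  52.7  74.5   3.8]
scene carton 171 [522.7 -10.2  50.4 110.  -81.4]
top key red 44 [527.5 -16.6  28.5  86.7 -78. ] [0.06519225 0.06836099]
scene key red 12 [492.3 -22.2  19.2  26.3   7. ] [0.06444433 0.06604866]
```

```bash
cat > go.py <<'E'
# go.py x y z yawdeg(of tool y, mod 180): prints rows units from present pose
import sys,numpy as np
from station import manip
from scipy.spatial.transform import Rotation as Ro
s=manip.state();R=Ro.from_rotvec(s["tool_rot"]).as_matrix();a=list(map(float,sys.argv[1:]))
cy=np.degrees(np.arctan2(R[1,1],R[0,1]))
print("t",round(s["time_s"],2),"pos",s["tool_pos"].round(4),"yaw_y",cy.round(2),"tilt z",R[:,2].round(4),"F",s["contact_force"].round(1),"op",round(s["opening"],3),"j",s["joint_positions"].round(2))
for i in range(0,len(a),4):
    x,y,z,w=a[i:i+4]; d=(w-cy+90)%180-90
    print("->",((R.T@(np.array([x,y,z])-s["tool_pos"]))/.05).round(3),"turn",round(-d/6,3))
E
python3 go.py .530 -.025 .2 7.5 .530 -.025 .088 7.5
```

```text
t 0.1 pos [ 0.1744 -0.4948  0.205 ] yaw_y -70.59 tilt z [-3.0e-04  1.3e-03 -1.0e+00] F [ 0.5 -0.7  0.1] op 1.0 j [-1.38  0.34  1.52 -0.    1.28 -0.15]
-> [ 9.83  -6.498  0.111] turn -13.015
-> [ 9.829 -6.495  2.351] turn -13.015
```

Emit:
send_rows:
  commands: "3.3 -2.15 0.1 -4.3 100;6.55 -4.3 0.1 -8.6 100;9.83 -6.5 0.1 -13 100;9.83 -6.5 0.1 -13 100;9.83 -6.5 0.1 -13 100;9.83 -6.5 0.1 -13 100;9.83 -6.5 0.1 -13 100;9.83 -6.5 0.1 -13 100;9.83 -6.5 0.1 -13 100;9.83 -6.5 0.1 -13 100;9.83 -6.5 0.1 -13 100;9.83 -6.5 0.1 -13 100;9.83 -6.5 0.1 -13 100;9.83 -6.5 0.1 -13 100"
  squeeze: 30

```text
time_s: 1.85
tool_pos: [0.5297, -0.0262, 0.2008]
tool_rot: [2.075, 2.359, -0.0]
contact_force: [-0.4, -0.3, 0.1]
opening: 1.0
```

```bash
python3 go.py .530 -.025 .088 7.5
python3 - <<'E'
from station import manip; import cv2,numpy as np
a=manip.capture("scene")["frame"][140:260,230:390,::-1]
cv2.imwrite("pics/p1.png",cv2.resize(a,None,fx=4.5,fy=4.5,interpolation=cv2.INTER_CUBIC))
E
```

```text
t 1.85 pos [ 0.5297 -0.0262  0.2008] yaw_y 7.32 tilt z [ 2.e-04 -2.e-04 -1.e+00] F [-0.4 -0.3  0.1] op 1.0 j [-0.19  0.36  1.52 -0.    1.27 -0.32]
-> [0.024 0.008 2.256] turn -0.029
```

View pics/p1.png

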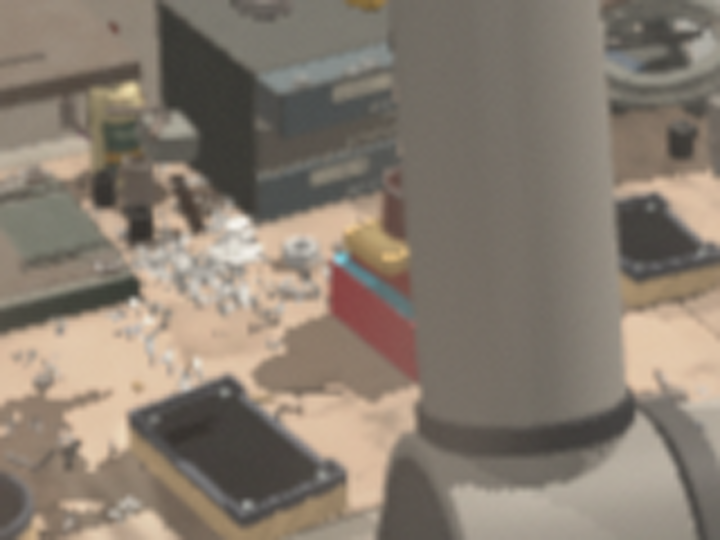

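The arm hides most of the pile in this view, with only the saw, pad and carton edges showing at (400,220). The saw sits undisturbed, so I'll descend and grip it.

Emit:
send_rows:
  commands: "0.02 0 0.7 0 100;0.02 0 1.2 0 100;0.02 0 1.6 0 100;0.02 0 1.9 0 100;0.02 0 2.1 0 100;0.02 0 2.25 0 100;0.02 0 2.25 0 75;0.02 0 2.25 0 60;0.02 0 2.25 0 45;0.02 0 2.25 0 30;0.02 0 2.25 0 30;0.02 0 2.25 0 30;0.02 0 2.25 0 30"
  squeeze: 30

```text
time_s: 3.52
tool_pos: [0.53, -0.0243, 0.0882]
tool_rot: [2.073, 2.36, 0.0]
contact_force: [0.3, 0.1, 1.4]
opening: 0.305
```

```bash
python3 go.py .530 -.025 .088 7.5
```

```text
t 3.52 pos [ 0.53   -0.0243  0.0882] yaw_y 7.41 tilt z [ 2.e-04 -1.e-04 -1.e+00] F [0.3 0.1 1.4] op 0.305 j [-0.19  0.48  1.67 -0.    1.   -0.32]
-> [-0.013 -0.002  0.003] turn -0.015
```

Opening 0.305 is about 26 mm, less than the 45 mm saw, so I'll look before moving again.

Run:
```python
from station import manip; import cv2,numpy as np
a=manip.capture("scene")["frame"][140:260,270:390,::-1]
b=manip.capture("top")["frame"][130:250,280:400,::-1]
f=lambda a:cv2.resize(a,(400,400),interpolation=cv2.INTER_CUBIC)
cv2.imwrite("pics/p2.png",np.hstack([f(a),f(b)]))
```

```text
(no output)
```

View pics/p2.png

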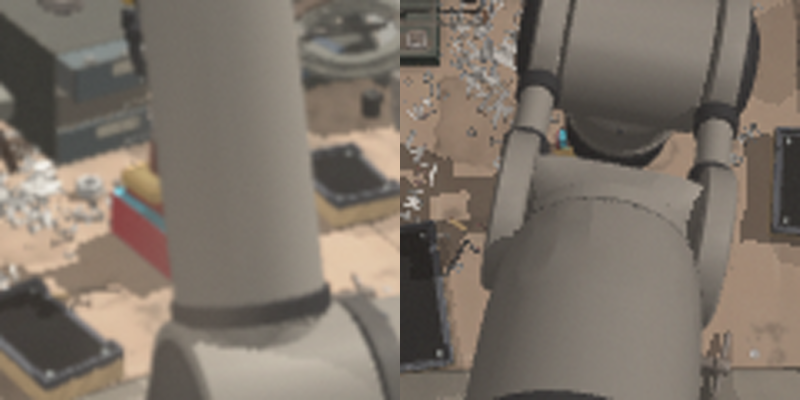

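The arm hides the gripper in both views. I'll command a slightly smaller opening to see whether the fingers are already stopped on the saw.

Emit:
send_rows:
  commands: "0 0 0 0 25;0 0 0 0 25;0 0 0 0 25"

```text
time_s: 4.0
tool_pos: [0.53, -0.0243, 0.0881]
tool_rot: [2.073, 2.36, -0.0]
contact_force: [0.0, -0.6, 0.6]
opening: 0.253
```

```bash
python3 go.py .530 -.025 .088 7.5
```

```text
t 4.0 pos [ 0.53   -0.0243  0.0881] yaw_y 7.41 tilt z [ 1.e-04 -1.e-04 -1.e+00] F [ 0.  -0.6  0.6] op 0.253 j [-0.19  0.48  1.67 -0.    1.   -0.32]
-> [-0.014 -0.001  0.002] turn -0.015
```

The fingers kept closing, so the saw isn't between them. I'll reopen, rise straight up, move aside and look.

Emit:
send_rows:
  commands: "0 0 0 0 100;0 0 0 0 100;0 0 0 0 100;0 0 0 0 100;0 0 -0.3 0 100;0 0 -1 0 100;0 0 -2.3 0 100;0 0 -2.6 0 100;0 0 -2.6 0 100"

```text
time_s: 5.12
tool_pos: [0.5308, -0.0244, 0.2205]
tool_rot: [2.07, 2.357, 0.004]
contact_force: [0.7, 1.6, -0.2]
opening: 0.998
```

Emit:
send_rows:
  commands: "4 0 0 0 100;4 -1 0 0 100;5 -2 0 0 100;5 -2 0 0 100;5 -2 0 0 100;5 -2 0 0 100;5 -2 0 0 100"

```text
time_s: 6.0
tool_pos: [0.3987, 0.2101, 0.2175]
tool_rot: [-2.073, -2.36, 0.002]
contact_force: [0.6, -0.4, 0.3]
opening: 0.997
```

```bash
python3 go.py .530 -.025 .088 7.5
python3 - <<'E'
from station import manip; import cv2,numpy as np
from h import *
cs=manip.capture("scene");a=cs["frame"][140:260,270:390,::-1]
ct=manip.capture("top");b=ct["frame"][130:250,280:400,::-1]
np.savez("scene1.npz",**cs);np.savez("top1.npz",**ct)
f=lambda a:cv2.resize(a,(400,400),interpolation=cv2.INTER_CUBIC)
cv2.imwrite("pics/p3.png",np.hstack([f(a),f(b)]))
for n,c in(("t",ct),("s",cs)):
    W=cloud(c);m=(np.hypot(W[...,0]-.53,W[...,1]+.02)<.05)&(W[...,2]>.09)&(W[...,2]<.14)
    p=W[m]*1000; print(n,len(p), cv2.minEnclosingCircle(p[:,:2].astype(np.float32)) if len(p) else'',np.percentile(p[:,2],[50,95]) if len(p) else'')
E
```

```text
t 6.0 pos [0.3987 0.2101 0.2175] yaw_y 7.41 tilt z [-8.e-04 -8.e-04 -1.e+00] F [ 0.6 -0.4  0.3] op 0.997 j [ 0.32  0.2   1.69 -0.    1.25  0.19]
-> [-5.     1.999  2.592] turn -0.015
t 121 ((532.3912353515625, -24.934450149536133), 22.932153701782227) [106.67471497 117.51001216]
s 202 ((526.166748046875, -29.89026641845703), 28.596494674682617) [105.35097651 115.73145078]
```

View pics/p3.png

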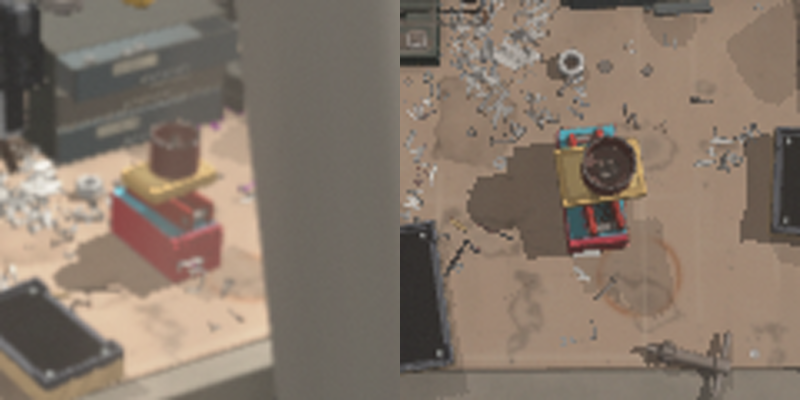

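The pile is untouched: the saw still stands at top-crop (610,163) and scene-crop (175,150). So the gripper's real geometry needs checking, and I'll look at it next to the projected TCP.

Run:
```python
from h import *
out=[]
for n in("scene","top"):
    c=dict(np.load(n+"1.npz"));q=proj(c,[.3987,.2101,.2175]);q2=proj(c,[.3987,.2101,.2175+.073]);print(n,q,q2)
    f=np.ascontiguousarray(c["frame"][:,:,::-1]); u,v=int(q[0]),int(q[1])
    y0=max(v-90,0);x0=max(u-60,0); a=cv2.resize(f[y0:y0+120,x0:x0+120],(400,400),interpolation=cv2.INTER_CUBIC);print(x0,y0)
    for p,col in((q,(0,255,0)),(q2,(255,0,255))): cv2.circle(a,(int((p[0]-x0)*3.33),int((p[1]-y0)*3.33)),3,col,-1)
    out.append(a)
cv2.imwrite("pics/p4.png",np.hstack(out))
```

```text
scene [263.35803038 186.47148343] [262.20538955 159.30961837]
203 96
top [248.81000126 223.34477168] [243.25570911 220.13240472]
188 133
```

View pics/p4.png

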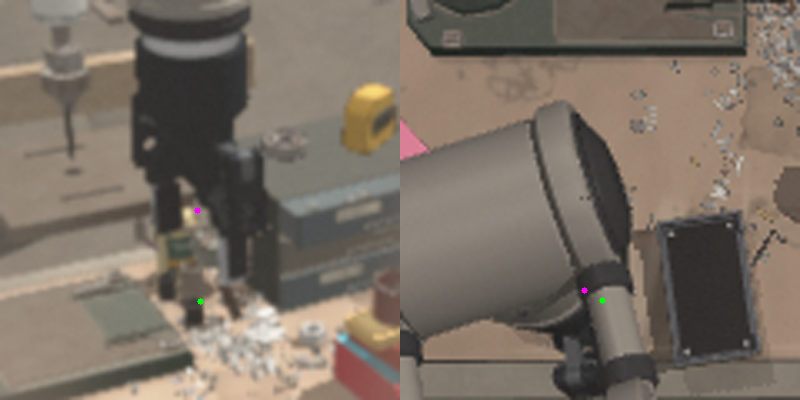

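The fingertips sit around the projected TCP at (165,297) and (235,280), so the TCP is right. I'll close to 25% in free air and measure the real gap and direction, comparing it with the reported opening.

Emit:
send_rows:
  commands: "0 0 0 0 25;0 0 0 0 25;0 0 0 0 25;0 0 0 0 25;0 0 0 0 25;0 0 0 0 25"

```text
time_s: 6.85
tool_pos: [0.3985, 0.2107, 0.2181]
tool_rot: [2.073, 2.36, -0.0]
contact_force: [-0.0, 0.0, 0.7]
opening: 0.254
```

Run:
```python
from station import manip
from h import *
print(manip.state()["opening"])
c1=dict(np.load("scene1.npz"));c=manip.capture("scene");np.savez("scene2.npz",**c)
W1=cloud(c1);W=cloud(c)
for n,w in(("open",W1),("25",W)):
    m=(np.hypot(w[...,0]-.3987,w[...,1]-.2101)<.075)&(w[...,2]>.2)&(w[...,2]<.252)
    p=(w[m]*1000); 
    d=p[:,:2]-[398.7,210.1]; th=np.radians(7.4)
    yy=d@[np.cos(th),np.sin(th)]; xx=d@[-np.sin(th),np.cos(th)]
    print(n,len(p),"z",p[:,2].min().round(),"along y hist",np.histogram(yy,range(-75,80,10))[0],"along x",np.histogram(xx,range(-75,80,10))[0])
o=[cv2.resize(k["frame"][96:216,203:323,::-1],(400,400),interpolation=cv2.INTER_CUBIC) for k in(c1,c)]
cv2.imwrite("pics/p5.png",np.hstack(o))
```

```text
0.2540812871920622Traceback (most recent call last):
  File "<stdin>", line 11, in <module>
    return umr_minimum(a, axis, None, out, keepdims, initial, where)
ValueError: zero-size array to reduction operation minimum which has no identity
```

Run:
```python
from h import *
c1=dict(np.load("scene1.npz"));c=dict(np.load("scene2.npz"))
W=cloud(c1); print("no-depth frac",(c1["z_map"][150:190,240:280]<=0).mean())
for v in(120,135,150,160,170,180): print(v,[ (W[v,u]*1000).round().tolist() for u in(245,252,262,272,278)])
o=[cv2.resize(k["frame"][96:216,203:323,::-1],(400,400),interpolation=cv2.INTER_CUBIC) for k in(c1,c)]
cv2.imwrite("pics/p5.png",np.hstack(o))
```

```text
no-depth frac 0.005625
120 [[394.0, 248.0, 396.0], [374.0, 240.0, 402.0], [363.0, 221.0, 403.0], [363.0, 198.0, 399.0], [866.0, -39.0, 178.0]]
135 [[456.0, 228.0, 333.0], [418.0, 225.0, 347.0], [370.0, 220.0, 365.0], [363.0, 199.0, 364.0], [891.0, -49.0, 111.0]]
150 [[691.0, 147.0, 178.0], [443.0, 218.0, 297.0], [364.0, 224.0, 332.0], [327.0, 215.0, 346.0], [329.0, 200.0, 342.0]]
160 [[646.0, 165.0, 169.0], [437.0, 221.0, 274.0], [896.0, 13.0, 25.0], [333.0, 213.0, 319.0], [749.0, 16.0, 90.0]]
170 [[890.0, 81.0, 3.0], [812.0, 84.0, 40.0], [723.0, 83.0, 81.0], [340.0, 211.0, 290.0], [749.0, 17.0, 54.0]]
180 [[824.0, 106.0, 1.0], [772.0, 101.0, 26.0], [733.0, 81.0, 40.0], [341.0, 211.0, 264.0], [755.0, 15.0, 13.0]]
```

View pics/p5.png

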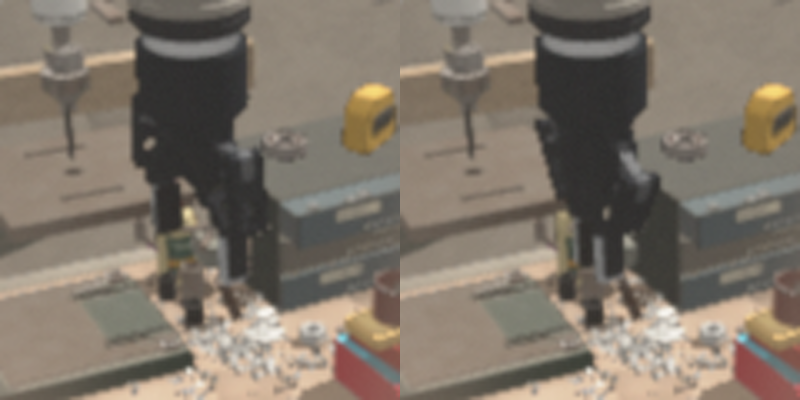

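Only the right finger tip, at (237,278), is clearly visible. Its depth puts it about 40 mm above the reported TCP height, which explains closing in the air just over the saw. I'll quantify it for both openings.

Run:
```python
from h import *
for n in(1,2):
    c=dict(np.load(f"scene{n}.npz"));W=cloud(c)
    d=W[...,:2]-[.3987,.2103]; th=np.radians(7.4)
    yy=d@np.array([np.cos(th),np.sin(th)])*1000; xx=d@np.array([-np.sin(th),np.cos(th)])*1000
    z=W[...,2]*1000
    for lab,k in(("+y",yy>0),("-y",yy<=0)):
        m=k&(abs(yy)<75)&(abs(xx)<40)&(z>205)&(z<330)
        for lo in range(205,330,10):
            q=m&(z>=lo)&(z<lo+10)
            if q.sum(): print(n,lab,lo,q.sum(),"y %.0f..%.0f x %.0f..%.0f zmin %.1f"%(yy[q].min(),yy[q].max(),xx[q].min(),xx[q].max(),z[q].min()))
```

```text
1 +y 255 30 y 39..49 x -10..13 zmin 255.8
1 +y 265 37 y 38..51 x -10..14 zmin 265.2
1 +y 275 34 y 39..48 x -9..14 zmin 275.6
1 +y 285 41 y 37..48 x -8..14 zmin 285.1
1 +y 295 34 y 40..67 x -6..15 zmin 295.4
1 +y 305 34 y 12..74 x 3..17 zmin 305.3
1 +y 315 40 y 4..72 x 7..20 zmin 315.1
1 +y 325 31 y 2..70 x -0..19 zmin 325.3
1 -y 255 24 y -57..-40 x -9..13 zmin 256.4
1 -y 265 35 y -60..-48 x -6..14 zmin 265.4
1 -y 275 39 y -59..-46 x -6..14 zmin 275.3
1 -y 285 33 y -61..-46 x -5..12 zmin 285.0
1 -y 295 22 y -74..-46 x -9..16 zmin 296.0
1 -y 305 81 y -75..-31 x -11..19 zmin 305.1
1 -y 315 85 y -74..-0 x -11..19 zmin 315.1
1 -y 325 41 y -74..-2 x -10..20 zmin 325.1
2 +y 235 2 y 9..12 x 5..7 zmin 242.8
2 +y 245 21 y 7..14 x 1..13 zmin 245.3
2 +y 255 21 y 6..14 x -0..14 zmin 255.1
2 +y 265 22 y 8..13 x 1..14 zmin 265.2
2 +y 275 22 y 7..15 x 1..14 zmin 275.8
2 +y 285 35 y 9..37 x 1..17 zmin 285.3
2 +y 295 33 y 7..47 x -9..16 zmin 295.0
2 +y 305 37 y 5..54 x 9..20 zmin 305.2
2 +y 315 43 y 3..56 x 8..20 zmin 315.2
2 +y 325 24 y 3..59 x 8..19 zmin 325.1
2 -y 235 3 y -19..-19 x -0..10 zmin 244.0
2 -y 245 26 y -26..-12 x -5..13 zmin 245.6
2 -y 255 33 y -28..-14 x -3..14 zmin 255.1
2 -y 265 32 y -28..-15 x -4..14 zmin 265.1
2 -y 275 25 y -31..-15 x -3..15 zmin 275.2
2 -y 285 37 y -44..-10 x -10..16 zmin 285.2
2 -y 295 53 y -49..-16 x -10..16 zmin 295.0
2 -y 305 78 y -56..-7 x -9..20 zmin 305.1
2 -y 315 64 y -62..-10 x -9..21 zmin 315.3
2 -y 325 44 y -63..-16 x -9..21 zmin 325.0
```

The fingertips are truly about 25 mm above the reported TCP: +38 mm open and +25.5 mm at 25%, where the 13 mm swing predicts +25 shut. Both cameras agree on the pile heights, so I'll take 25 mm off the z targets and watch the force.

```bash
python3 go.py .530 -.025 .20 7.5 .53 -.025 .062 7.5
```

```text
t 6.9 pos [0.3985 0.2108 0.2181] yaw_y 7.42 tilt z [-0. -0. -1.] F [-0.1  0.6  0.8] op 0.252 j [ 0.32  0.19  1.69 -0.    1.25  0.19]
-> [-5.015  2.     0.361] turn -0.014
-> [-5.015  2.     3.121] turn -0.014
```

Emit:
send_rows:
  commands: "-5 2 0 0 100;-5 2 0 0 100;-5 2 0 0 100;-5 2 0 0 100;-5 2 0 0 100;-5 2 0 0 100;-5 2 0 0 100;-5 2 1 0 100;-5 2 1.8 0 100;-5 2 2.3 0 100;-5 2 2.6 0 100;-5 2 2.8 0 100;-5 2 3 0 100;-5 2 3.12 0 100;-5 2 3.12 0 100"

```text
time_s: 8.78
tool_pos: [0.5299, -0.0243, 0.062]
tool_rot: [-2.073, -2.36, 0.0]
contact_force: [-0.2, -0.0, 0.1]
opening: 1.003
```

Emit:
send_rows:
  commands: "0 0 0 0 80;0 0 0 0 65;0 0 0 0 55;0 0 0 0 45;0 0 0 0 40;0 0 0 0 40;0 0 0 0 40"
  squeeze: 30

```text
time_s: 9.65
tool_pos: [0.53, -0.0244, 0.0625]
tool_rot: [2.073, 2.36, 0.0]
contact_force: [-1.5, -0.3, 6.6]
opening: 0.494
```

```bash
python3 go.py .530 -.025 .15 7.5
```

```text
t 9.65 pos [ 0.53   -0.0244  0.0625] yaw_y 7.41 tilt z [ 4.e-04 -3.e-04 -1.e+00] F [-1.5 -0.3  6.6] op 0.494 j [-0.19  0.51  1.7  -0.    0.93 -0.32]
-> [-1.300e-02 -1.000e-03 -1.749e+00] turn -0.014
```

Now it's gripping at 0.494. I'll lift gently.

Emit:
send_rows:
  commands: "0 0 0 0 40;0 0 -0.05 0 40;0 0 -0.1 0 40;0 0 -0.2 0 40;0 0 -0.4 0 40;0 0 -0.7 0 40;0 0 -1.1 0 40;0 0 -1.6 0 40;0 0 -2 0 40;0 0 -2 0 40"
  squeeze: 40

```text
time_s: 10.9
tool_pos: [0.5311, -0.0245, 0.1644]
tool_rot: [2.071, 2.357, 0.004]
contact_force: [-0.2, -0.5, -1.4]
opening: 0.49
```

```bash
python3 go.py .44 .1 .16 10 .440 .3125 .16 30 .44 .3125 .007 30
```

```text
t 10.9 pos [ 0.5311 -0.0245  0.1644] yaw_y 7.41 tilt z [ 0.0046 -0.001  -1.    ] F [-0.2 -0.5 -1.4] op 0.49 j [-0.19  0.39  1.57 -0.    1.17 -0.32]
-> [ 2.705 -1.486  0.077] turn -0.432
-> [ 6.919 -0.938  0.073] turn -3.765
-> [ 6.924 -0.951  3.133] turn -3.765
```

Emit:
send_rows:
  commands: "0.9 -0.5 0 0 40;1.8 -1 0 0 40;2.7 -1.5 0 0 40;3.6 -1.4 0 0 40;4.4 -1.3 0 0 40;5.2 -1.2 0 0 40;6 -1.05 0 0 40;6.6 -0.97 0 0 40;6.9 -0.94 0 0 40;6.92 -0.94 0 0 40;6.92 -0.94 0 0 40;6.92 -0.94 0 0 40"

```text
time_s: 12.4
tool_pos: [0.4389, 0.3118, 0.1621]
tool_rot: [2.075, 2.359, -0.0]
contact_force: [-0.1, -1.1, -2.2]
opening: 0.489
```

```bash
python3 go.py .44 .3125 .007 7.4
python3 - <<'E'
from station import manip; from h import *
o=[]
for n,p in(("scene",[.44,.3125,.08]),("top",[.44,.3125,.1])):
    c=manip.capture(n);np.savez(n+"3.npz",**c);u,v=map(int,proj(c,p));y0=max(v-60,0);x0=max(u-60,0);o.append(cv2.resize(c["frame"][y0:y0+120,x0:x0+120,::-1],(400,400),interpolation=cv2.INTER_CUBIC))
cv2.imwrite("pics/p6.png",np.hstack(o))
c=dict(np.load("scene3.npz"));W=cloud(c)
m=(np.hypot(W[...,0]-.44,W[...,1]-.3125)<.06)&(W[...,2]>.1)&(W[...,2]<.24)
p=W[m]*1000
for lo in range(100,240,10):
    q=p[(p[:,2]>=lo)&(p[:,2]<lo+10)]
    if len(q):print(lo,len(q),q.min(0).round(),q.max(0).round())
E
```

```text
t 12.4 pos [0.4389 0.3118 0.1621] yaw_y 7.34 tilt z [-0.e+00 -3.e-04 -1.e+00] F [-0.1 -1.1 -2.2] op 0.489 j [ 0.48  0.4   1.55 -0.    1.18  0.35]
-> [0.013 0.025 3.103] turn -0.01
170 7 [418. 296. 178.] [424. 323. 180.]
180 53 [410. 290. 180.] [445. 333. 190.]
190 69 [404. 290. 190.] [460. 333. 200.]
200 81 [401. 293. 200.] [462. 332. 210.]
210 98 [401. 294. 210.] [464. 333. 220.]
220 44 [402. 299. 220.] [466. 328. 230.]
230 59 [384. 294. 230.] [484. 331. 240.]
```

View pics/p6.png

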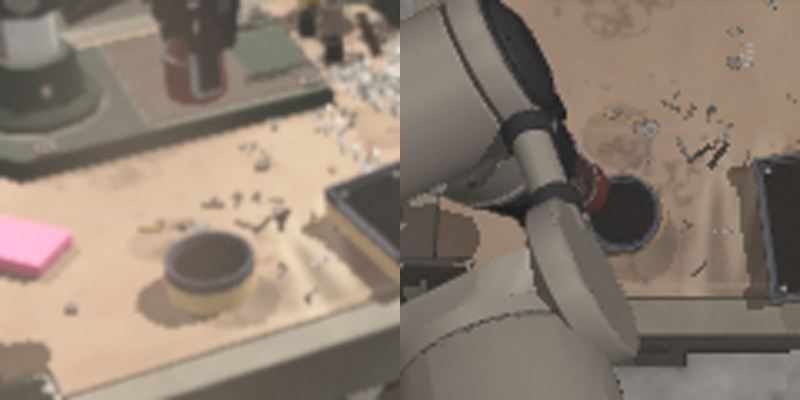

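The saw hangs upright at scene-crop (195,72), over the round tray at (210,270). Its underside is at about 0.178, as predicted. I'll lower it slowly.

Emit:
send_rows:
  commands: "0 0.02 0.8 0 40;0 0.02 1.6 0 40;0 0.02 2.2 0 40;0 0.02 2.5 0 40;0 0.02 2.7 0 40;0 0.02 2.85 0 40;0 0.02 2.95 0 40;0 0.02 3.02 0 40;0 0.02 3.07 0 40;0 0.02 3.1 0 40;0 0.02 3.12 0 40;0 0.02 3.12 0 40"

```text
time_s: 14.0
tool_pos: [0.4398, 0.3129, 0.0067]
tool_rot: [2.073, 2.36, 0.001]
contact_force: [-1.4, -0.5, 3.9]
opening: 0.49
```

```bash
python3 go.py .44 .3125 .007 7.4
```

```text
t 14.0 pos [0.4398 0.3129 0.0067] yaw_y 7.42 tilt z [ 4.e-04  1.e-04 -1.e+00] F [-1.4 -0.5  3.9] op 0.49 j [ 0.48  0.61  1.72 -0.    0.82  0.35]
-> [-0.009  0.004 -0.007] turn 0.003
```

Contact at +4 N, so the saw is resting on the pocket floor. Releasing and rising.

Emit:
send_rows:
  commands: "0 0 0 0 49;0 0 0 0 52;0 0 0 0 56;0 0 0 0 62;0 0 0 0 70;0 0 0 0 80;0 0 0 0 85;0 0 -0.2 0 85;0 0 -0.6 0 85;0 0 -1.2 0 85;0 0 -2 0 85;0 0 -3 0 100;0 0 -3.6 0 100;0 0 -3.6 0 100"

```text
time_s: 15.75
tool_pos: [0.4409, 0.3136, 0.1893]
tool_rot: [2.072, 2.359, 0.009]
contact_force: [1.1, 0.5, -0.7]
opening: 1.001
```

```bash
python3 go.py .44 .1 .18 7.5 .530 -.020 .18 7.5 .53 -.02 .041 7.5
```

```text
t 15.75 pos [0.4409 0.3136 0.1893] yaw_y 7.42 tilt z [ 0.0057  0.0028 -1.    ] F [ 1.1  0.5 -0.7] op 1.001 j [ 0.48  0.38  1.51 -0.    1.24  0.35]
-> [-4.234 -0.571  0.175] turn -0.014
-> [-6.846  0.904  0.178] turn -0.014
-> [-6.852  0.888  2.958] turn -0.014
```

```bash
cat > chk.py <<'E'
import sys
from station import manip; from h import *
# chk.py label lo hi cx cy r
c=manip.capture("top");np.savez("last_top.npz",**c);s=manip.capture("scene");np.savez("last_scene.npz",**s)
a=sys.argv[1:]
for i in range(0,len(a),6):
    lo,hi,x,y,r=map(float,a[i+1:i+6])
    for n,k in(("top",c),("scene",s)):
        W=cloud(k);p=W[(np.hypot(W[...,0]-x,W[...,1]-y)<r)&(W[...,2]>lo)&(W[...,2]<hi)]
        if len(p)>5: (cx,cy),R=cv2.minEnclosingCircle((p[:,:2]*1000).astype(np.float32));print(a[i],n,len(p),"rect",rect(p),"circ",round(cx,1),round(cy,1),round(R,1),"z",np.percentile(p[:,2]*1000,[5,50,95]).round(1))
        else: print(a[i],n,len(p))
E
python3 chk.py saw .04 .08 .44 .3125 .05 pad .074 .086 .53 -.02 .06 key .056 .071 .53 -.02 .065
```

```text
saw top 94 rect [442.5 310.8  43.8  44.1 -85.9] circ 442.4 311.7 22.9 z [40.9 54.7 61.3]
saw scene 230 rect [439.6 311.9  42.9  49.9  71.4] circ 439.0 312.2 25.9 z [41.5 51.6 59.9]
pad top 441 rect [531.7 -19.7  50.7  72.    8.4] circ 531.9 -20.0 42.3 z [76.5 79.9 83.5]
pad scene 236 rect [525.9 -18.5  53.7  73.2   7.6] circ 526.6 -19.7 42.7 z [75.6 79.1 81.6]
key top 100 rect [525.8  -9.3  48.7  90.4 -77.6] circ 527.4 -15.9 47.0 z [56.5 62.2 68.2]
key scene 106 rect [503.9  -8.8  50.9  83.1 -25.4] circ 514.3 -13.2 43.4 z [56.8 64.  70.2]
```

The saw is in and upright, with its rim at 0.062 and centred. Next the pad pack.

Emit:
send_rows:
  commands: "-1.2 -0.15 0 0 100;-2.4 -0.3 0 0 100;-3.5 -0.45 0 0 100;-4.4 -0.5 0 0 100;-5.3 0 0 0 100;-6.2 0.5 0 0 100;-6.84 0.9 0 0 100;-6.84 0.9 0.2 0 100;-6.84 0.9 0.7 -0.1 100;-6.84 0.9 1.4 -0.1 100;-6.84 0.9 2 -0.1 100;-6.84 0.9 2.4 -0.1 100;-6.84 0.9 2.65 -0.1 100;-6.84 0.9 2.8 -0.1 100;-6.84 0.9 2.9 -0.1 100;-6.84 0.9 2.96 -0.1 100;-6.84 0.9 2.98 -0.1 100;-6.84 0.9 2.98 -0.1 100"
  squeeze: 25

```text
time_s: 18.1
tool_pos: [0.5286, -0.0205, 0.0373]
tool_rot: [2.061, 2.371, 0.0]
contact_force: [0.3, -0.3, 1.1]
opening: 0.999
```

```bash
python3 go.py .530 -.0195 .040 8
```

```text
t 18.1 pos [ 0.5286 -0.0205  0.0373] yaw_y 8.01 tilt z [ 5.e-04 -2.e-04 -1.e+00] F [ 0.3 -0.3  1.1] op 0.999 j [-0.18  0.54  1.72 -0.    0.87 -0.32]
-> [ 0.016  0.031 -0.053] turn 0.002
```

Emit:
send_rows:
  commands: "0 0.03 -0.05 0 90;0 0.03 -0.05 0 75;0 0.03 -0.05 0 68;0 0.03 -0.05 0 62;0 0.03 -0.05 0 56;0 0.03 -0.05 0 50;0 0.03 -0.05 0 45;0 0.03 -0.05 0 45"
  squeeze: 25

```text
time_s: 19.1
tool_pos: [0.53, -0.0203, 0.0397]
tool_rot: [2.061, 2.371, 0.0]
contact_force: [-0.2, 0.1, 4.1]
opening: 0.577
```

```bash
python3 go.py .530 -.0195 .040 8
```

```text
t 19.1 pos [ 0.53   -0.0203  0.0397] yaw_y 8.01 tilt z [ 3.e-04 -1.e-04 -1.e+00] F [-0.2  0.1  4.1] op 0.577 j [-0.18  0.54  1.72 -0.    0.88 -0.32]
-> [ 0.016  0.002 -0.006] turn 0.002
```

Emit:
send_rows:
  commands: "0 0 -0.05 0 45;0 0 -0.1 0 45;0 0 -0.2 0 45;0 0 -0.4 0 45;0 0 -0.8 0 45;0 0 -1.4 0 45;0 0 -2 0 45;0 0 -2.4 0 45;0 0 -2.4 0 45"
  squeeze: 30

```text
time_s: 20.23
tool_pos: [0.5309, -0.0204, 0.1615]
tool_rot: [2.058, 2.368, 0.003]
contact_force: [0.2, -0.1, -1.3]
opening: 0.576
```

```bash
python3 go.py .531 -.2135 .15 86 .531 -.2135 -.001 86
```

```text
t 20.23 pos [ 0.5309 -0.0204  0.1615] yaw_y 8.01 tilt z [ 4.1e-03 -8.0e-04 -1.0e+00] F [ 0.2 -0.1 -1.3] op 0.576 j [-0.18  0.39  1.58 -0.    1.17 -0.32]
-> [-3.824 -0.538  0.234] turn -12.998
-> [-3.82  -0.55   3.254] turn -12.998
```

Emit:
send_rows:
  commands: "-0.8 -0.1 0 -1.3 45;-1.6 -0.2 0 -2.6 45;-2.4 -0.34 0 -4 45;-3.1 -0.44 0 -5.5 45;-3.7 -0.52 0 -7 45;-3.82 -0.54 0 -8.5 45;-3.82 -0.54 0 -10 45;-3.82 -0.54 0 -11.5 45;-3.82 -0.54 0 -12.5 45;-3.82 -0.54 0 -13 45;-3.82 -0.54 0.2 -13 45;-3.82 -0.54 0.7 -13 45;-3.82 -0.54 1.4 -13 45;-3.82 -0.54 2 -13 45;-3.82 -0.54 2.4 -13 45;-3.82 -0.54 2.6 -13 45;-3.82 -0.54 2.6 -13 45"

```text
time_s: 22.35
tool_pos: [0.5292, -0.2129, 0.0287]
tool_rot: [-0.11, -3.138, -0.001]
contact_force: [-0.3, -0.1, 1.0]
opening: 0.572
```

```bash
python3 go.py .531 -.2135 -.0018 86
python3 - <<'E'
from station import manip; from h import *
o=[]
for n in("scene","top"):
    c=manip.capture(n);u,v=map(int,proj(c,[.531,-.2135,.05]));y0=max(v-60,0);x0=max(u-60,0);o.append(cv2.resize(c["frame"][y0:y0+120,x0:x0+120,::-1],(400,400),interpolation=cv2.INTER_CUBIC))
cv2.imwrite("pics/p7.png",np.hstack(o))
E
```

```text
t 22.35 pos [ 0.5292 -0.2129  0.0287] yaw_y 85.98 tilt z [-1.6e-03  8.0e-04 -1.0e+00] F [-0.3 -0.1  1. ] op 0.572 j [-0.52  0.62  1.61 -0.    0.92 -2.02]
-> [-0.037 -0.01   0.61 ] turn -0.003
```

View pics/p7.png

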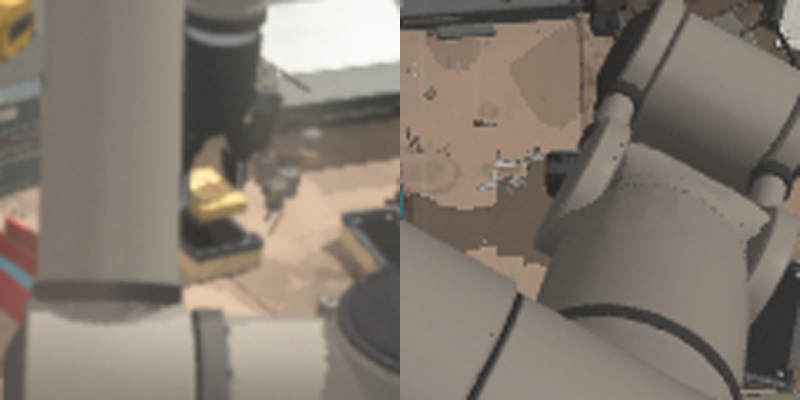

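The pad hangs level at (215,195), just over the pad tray at (225,245), and lines up with it. Lowering.

Emit:
send_rows:
  commands: "-0.03 0 0.2 0 45;-0.03 0 0.35 0 45;-0.03 0 0.45 0 45;-0.03 0 0.52 0 45;-0.03 0 0.57 0 45;-0.03 0 0.6 0 45;-0.03 0 0.61 0 45;-0.03 0 0.61 0 45"

```text
time_s: 23.45
tool_pos: [0.5314, -0.2133, -0.0008]
tool_rot: [0.109, 3.139, -0.0]
contact_force: [0.2, 0.4, 0.7]
opening: 0.574
```

```bash
python3 go.py .531 -.2135 -.0018 86
```

```text
t 23.45 pos [ 0.5314 -0.2133 -0.0008] yaw_y 86.02 tilt z [ 2.e-04 -2.e-04 -1.e+00] F [0.2 0.4 0.7] op 0.574 j [-0.52  0.66  1.62 -0.    0.86 -2.02]
-> [ 0.007 -0.005  0.02 ] turn 0.003
```

Emit:
send_rows:
  commands: "0 0 0.02 0 45;0 0 0.03 0 45;0 0 0.03 0 45"

```text
time_s: 23.82
tool_pos: [0.5313, -0.2133, -0.0022]
tool_rot: [0.109, 3.139, -0.0]
contact_force: [-0.8, 0.2, 2.4]
opening: 0.578
```

Contact, so the pad is resting. Releasing.

Emit:
send_rows:
  commands: "0 0 0 0 58;0 0 0 0 61;0 0 0 0 65;0 0 0 0 70;0 0 0 0 78;0 0 0 0 88;0 0 0 0 88;0 0 -0.2 0 88;0 0 -0.6 0 88;0 0 -1.2 0 88;0 0 -2 0 100;0 0 -3 0 100;0 0 -3.6 0 100;0 0 -3.6 0 100"

```text
time_s: 25.58
tool_pos: [0.5326, -0.214, 0.1811]
tool_rot: [0.109, 3.134, -0.005]
contact_force: [-0.5, -0.0, -0.3]
opening: 1.0
```

Emit:
send_rows:
  commands: "-1.5 1.5 0 0 100;-3 3 0 0 100;-3 4 0 0 100;-3 4 0 0 100;-3 4 0 0 100;-3 4 0 0 100;-3 4 0 0 100"

```text
time_s: 26.45
tool_pos: [0.6942, -0.0256, 0.1773]
tool_rot: [-0.112, -3.139, 0.001]
contact_force: [-0.4, -0.2, -1.1]
opening: 1.002
```

```bash
python3 go.py .528 -.017 .15 102; python3 chk.py pad .033 .05 .531 -.2135 .06 key .058 .072 .53 -.02 .065 carton .039 .049 .53 -.015 .08
python3 - <<'E'
from h import *
c=dict(np.load("last_top.npz"));o=[]
for p in([.53,-.02,.05],[.531,-.2135,.04]):
    u,v=map(int,proj(c,p));print(u-30,v-30);o.append(cv2.resize(c["frame"][v-30:v+30,u-30:u+30,::-1],(400,400),interpolation=cv2.INTER_CUBIC))
cv2.imwrite("pics/p8.png",np.hstack(o))
E
```

```text
t 26.45 pos [ 0.6942 -0.0256  0.1773] yaw_y 85.91 tilt z [-1.e-03 -3.e-04 -1.e+00] F [-0.4 -0.2 -1.1] op 1.002 j [-0.15  0.69  1.02 -0.    1.44 -1.65]
-> [ 3.326 -0.064  0.549] turn -2.681
pad top 411 rect [ 527.5 -215.4   61.7   86.4   88.3] circ 527.7 -209.5 47.8 z [34.4 37.8 41.4]
pad scene 194 rect [ 531.  -210.7   52.2   77.9   85.6] circ 533.5 -207.5 43.1 z [33.8 37.2 40.2]
key top 0
key scene 20 rect [549.6   4.5   9.4  21.3  85.3] circ 549.6 3.6 11.2 z [58.1 63.1 66.3]
carton top 0
carton scene 63 rect [540.4   7.6  14.9  68.1 -85. ] circ 540.1 10.2 34.3 z [39.6 43.5 48.1]
309 153
375 153
```

View pics/p8.png

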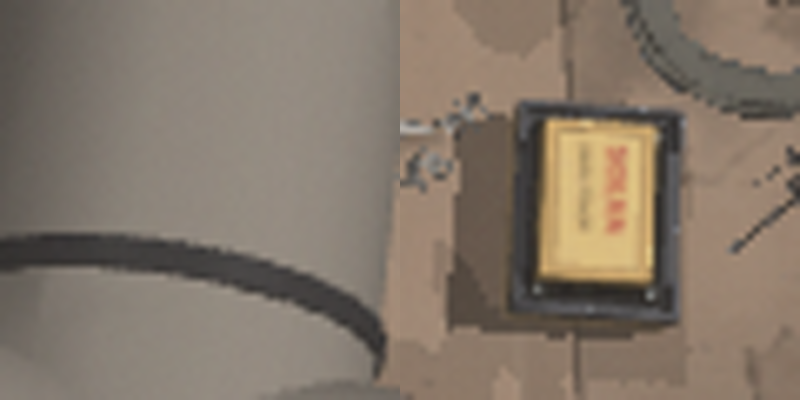

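The first half is just the arm, because I drove the wrong way along x (harmless). The second half shows the pad lying flat inside its tray, centred near (597,200) in the pocket at (597,212). I'll clear the view and measure the key set.

```bash
python3 go.py .40 -.25 .18 86
```

```text
t 26.55 pos [ 0.6944 -0.0257  0.1778] yaw_y 85.9 tilt z [-0.e+00 -2.e-04 -1.e+00] F [-1.   0.7  0.7] op 0.999 j [-0.15  0.69  1.02 -0.    1.44 -1.65]
-> [ 5.551 -4.896 -0.043] turn -0.017
```

Emit:
send_rows:
  commands: "0.9 -2 0 0 100;2 -4 0 0 100;4 -4.9 0 0 100;5.5 -4.9 0 0 100;5.5 -4.9 0 0 100;5.5 -4.9 0 0 100;5.5 -4.9 0 0 100;5.5 -4.9 0 0 100;5.5 -4.9 0 0 100;5.5 -4.9 0 0 100"

```text
time_s: 27.8
tool_pos: [0.4044, -0.249, 0.1774]
tool_rot: [0.107, 3.14, 0.0]
contact_force: [1.0, 0.7, 0.4]
opening: 0.998
```

```bash
python3 chk.py key .057 .073 .53 -.02 .065 carton .039 .049 .53 -.015 .08;python3 go.py .528 -.017 .15 102
python3 - <<'E'
from h import *
c=dict(np.load("last_top.npz"));o=[]
u,v=map(int,proj(c,[.53,-.02,.05]));print(u-20,v-30);cv2.imwrite("pics/p9.png",cv2.resize(c["frame"][v-30:v+30,u-20:u+20,::-1],(400,600),interpolation=cv2.INTER_CUBIC))
E
```

```text
key top 175 rect [527.1 -16.8  33.4  89.5 -77.4] circ 527.1 -16.2 46.5 z [57.6 64.8 68.7]
key scene 112 rect [528.  -12.6  35.   85.3 -82. ] circ 528.6 -17.1 44.6 z [57.8 63.  67.5]
carton top 341 rect [527.2 -14.6  52.7 105.6 -84.3] circ 526.7 -15.3 57.5 z [40.5 44.  47.8]
carton scene 113 rect [528.    4.6  22.1  96.2 -82.9] circ 527.5 8.7 48.2 z [40.5 43.7 48. ]
t 27.9 pos [ 0.4041 -0.249   0.1774] yaw_y 86.09 tilt z [-2.e-04  2.e-04 -1.e+00] F [ 0.1 -0.  -0.2] op 1.004 j [-0.71  0.28  1.7   0.    1.16 -2.22]
-> [-2.156  4.798  0.548] turn -2.651
319 153
```

View pics/p9.png

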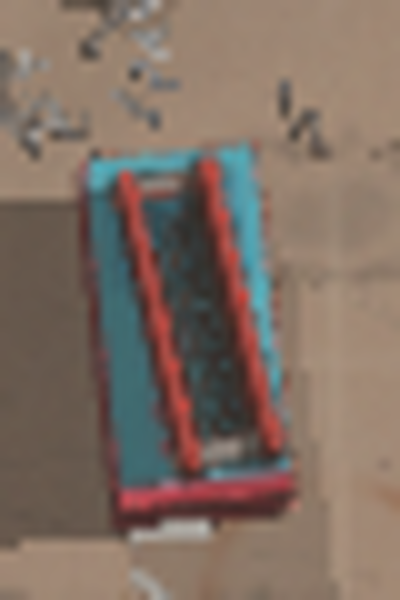

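The key set lies on the carton centred near (200,315), undisturbed, with its grip axis at 102.5°. Comparing the placed saw with the TCP shows the top camera reads about +2.5 mm in x, so I'm targeting (0.525, -0.0165).

```bash
python3 go.py .525 -.0165 .022 102.6
```

```text
t 27.9 pos [ 0.4041 -0.249   0.1774] yaw_y 86.09 tilt z [-2.e-04  2.e-04 -1.e+00] F [ 0.1 -0.  -0.2] op 1.004 j [-0.71  0.28  1.7   0.    1.16 -2.22]
-> [-2.096  4.803  3.108] turn -2.751
```

Emit:
send_rows:
  commands: "-0.5 1.2 0 -0.7 100;-1 2.4 0 -1.4 100;-1.5 3.5 0 -2 100;-1.9 4.4 0 -2.6 100;-2.1 4.8 0 -2.75 100;-2.1 4.8 0 -2.75 100;-2.1 4.8 0.2 -2.75 100;-2.1 4.8 0.6 -2.75 100;-2.1 4.8 1.2 -2.75 100;-2.1 4.8 1.8 -2.75 100;-2.1 4.8 2.2 -2.75 100;-2.1 4.8 2.6 -2.75 100;-2.1 4.8 2.8 -2.75 100;-2.1 4.8 2.95 -2.75 100;-2.1 4.8 3.05 -2.75 100;-2.1 4.8 3.1 -2.75 100;-2.1 4.8 3.1 -2.75 100"

```text
time_s: 30.02
tool_pos: [0.525, -0.0174, 0.0227]
tool_rot: [-0.342, 3.123, -0.0]
contact_force: [-0.6, -0.6, 0.2]
opening: 0.997
```

```bash
python3 go.py .525 -.0165 .022 102.6
```

```text
t 30.02 pos [ 0.525  -0.0174  0.0227] yaw_y 102.52 tilt z [ 4.e-04 -2.e-04 -1.e+00] F [-0.6 -0.6  0.2] op 0.997 j [-0.18  0.56  1.75 -0.    0.83 -1.97]
-> [-0.003  0.017  0.015] turn -0.014
```

Emit:
send_rows:
  commands: "0 0.01 0 0 80;0 0.01 0 0 65;0 0.01 0 0 52;0 0.01 0 0 44;0 0.01 0 0 38;0 0.01 0 0 33;0 0.01 0 0 28;0 0.01 0 0 22;0 0.01 0 0 22;0 0.01 0 0 22"
  squeeze: 30

```text
time_s: 31.28
tool_pos: [0.525, -0.0169, 0.0228]
tool_rot: [-0.342, 3.122, -0.0]
contact_force: [-0.7, -0.4, 5.2]
opening: 0.345
```

```bash
python3 go.py .525 -.0165 .022 102.6
```

```text
t 31.27 pos [ 0.525  -0.0169  0.0228] yaw_y 102.51 tilt z [ 5.e-04 -2.e-04 -1.e+00] F [-0.7 -0.4  5.2] op 0.345 j [-0.18  0.56  1.75 -0.    0.83 -1.97]
-> [-0.003  0.008  0.016] turn -0.015
```

Emit:
send_rows:
  commands: "0 0 -0.05 0 22;0 0 -0.1 0 22;0 0 -0.2 0 22;0 0 -0.4 0 22;0 0 -0.8 0 22;0 0 -1.4 0 22;0 0 -2 0 22;0 0 -2.4 0 22;0 0 -2.4 0 22"
  squeeze: 40

```text
time_s: 32.4
tool_pos: [0.5258, -0.017, 0.1445]
tool_rot: [-0.342, 3.119, -0.002]
contact_force: [1.0, -0.1, -2.2]
opening: 0.342
```

```bash
python3 go.py .4285 -.359 .0035 77
```

```text
t 32.4 pos [ 0.5258 -0.017   0.1445] yaw_y 102.51 tilt z [ 4.e-03 -8.e-04 -1.e+00] F [ 1.  -0.1 -2.2] op 0.342 j [-0.18  0.4   1.62 -0.    1.12 -1.97]
-> [ 3.392 -6.251  2.817] turn 4.252
```

Emit:
send_rows:
  commands: "0.4 -0.75 0 0.5 22;0.8 -1.5 0 1 22;1.2 -2.3 0 1.6 22;1.65 -3.1 0 2.1 22;2.1 -3.9 0 2.6 22;2.5 -4.7 0 3.2 22;2.9 -5.4 0 3.7 22;3.2 -5.9 0 4.1 22;3.39 -6.25 0 4.25 22;3.39 -6.25 0 4.25 22;3.39 -6.25 0.3 4.25 22;3.39 -6.25 0.8 4.25 22;3.39 -6.25 1.4 4.25 22;3.39 -6.25 1.8 4.25 22;3.39 -6.25 2.1 4.25 22;3.39 -6.25 2.2 4.25 22;3.39 -6.25 2.2 4.25 22"

```text
time_s: 34.52
tool_pos: [0.4272, -0.3585, 0.0326]
tool_rot: [0.355, 3.121, -0.0]
contact_force: [-0.4, -1.3, -1.7]
opening: 0.342
```

```bash
python3 go.py .4285 -.359 .0035 77; python3 chk.py key .057 .08 .43 -.36 .065 carton .039 .049 .53 -.015 .08 keytray .026 .034 .43 -.36 .07
```

```text
t 34.52 pos [ 0.4272 -0.3585  0.0326] yaw_y 77.04 tilt z [ 0. -0. -1.] F [-0.4 -1.3 -1.7] op 0.342 j [-0.84  0.59  1.64  0.    0.9  -2.18]
-> [-0.028 -0.005  0.582] turn 0.006
key top 44 rect [ 447.9 -348.5   20.8   56.7   65. ] circ 447.3 -349.8 28.8 z [59.  69.7 75.9]
key scene 211 rect [ 421.9 -354.8   56.7   89.8   59.7] circ 426.2 -352.7 47.9 z [60.2 69.5 77.6]
carton top 628 rect [527.4 -14.6  52.4 106.3 -84.6] circ 526.7 -15.3 57.6 z [40.7 44.1 47.3]
carton scene 230 rect [529.2 -11.9  54.6  97.6 -85.8] circ 529.0 -9.4 53.6 z [40.1 43.1 46.1]
keytray top 38 rect [ 468.7 -350.7   37.3   75.1   45. ] circ 456.9 -362.5 37.6 z [26.3 27.9 32.4]
keytray scene 48 rect [ 428.6 -359.9   59.   109.3   77.9] circ 427.5 -359.9 59.8 z [26.  27.2 29.7]
```

Everything is consistent, so I'll lower the key set.

Emit:
send_rows:
  commands: "-0.03 0 0.2 0 22;-0.03 0 0.35 0 22;-0.03 0 0.44 0 22;-0.03 0 0.5 0 22;-0.03 0 0.54 0 22;-0.03 0 0.57 0 22;-0.03 0 0.59 0 22;-0.03 0 0.59 0 22"

```text
time_s: 35.62
tool_pos: [0.4285, -0.359, 0.0031]
tool_rot: [0.355, 3.121, -0.0]
contact_force: [0.0, 1.0, -0.4]
opening: 0.341
```

Emit:
send_rows:
  commands: "0 0 0.01 0 22;0 0 0.02 0 22;0 0 0.02 0 22"

```text
time_s: 36.0
tool_pos: [0.4286, -0.3591, 0.0029]
tool_rot: [0.355, 3.121, -0.001]
contact_force: [-1.4, 0.9, 5.6]
opening: 0.343
```

Contact. Releasing and rising.

Emit:
send_rows:
  commands: "0 0 0 0 34;0 0 0 0 37;0 0 0 0 41;0 0 0 0 46;0 0 0 0 54;0 0 0 0 65;0 0 0 0 75;0 0 -0.2 0 80;0 0 -0.6 0 80;0 0 -1.2 0 100;0 0 -2 0 100;0 0 -3 0 100;0 0 -3.4 0 100;0 0 -3.4 0 100"

```text
time_s: 37.75
tool_pos: [0.4291, -0.3597, 0.1744]
tool_rot: [0.355, 3.118, -0.005]
contact_force: [0.3, -0.4, -0.1]
opening: 1.0
```

```bash
python3 chk.py key .038 .052 .43 -.36 .065 carton .039 .049 .53 -.015 .08; python3 go.py .525 -.0142 .18 95.5 .525 -.0142 -.011 95.5
```

```text
key top 165 rect [ 431.4 -356.4   30.8   89.1   77.3] circ 431.6 -354.9 45.2 z [38.2 43.8 48. ]
key scene 116 rect [ 426.9 -357.1   37.1   92.1   75. ] circ 426.8 -357.4 47.8 z [38.7 43.2 47.2]
carton top 626 rect [527.4 -14.7  52.2 105.7 -84.3] circ 527.2 -15.3 56.6 z [40.5 43.9 47.4]
carton scene 229 rect [529.6 -13.2  53.7  94.2 -83.9] circ 527.8 -11.9 52.0 z [40.5 43.4 46. ]
t 37.85 pos [ 0.4281 -0.3586  0.1715] yaw_y 77.01 tilt z [-6.e-04  6.e-04 -1.e+00] F [-0.4 -0.2  0.2] op 0.999 j [-0.83  0.43  1.48 -0.    1.23 -2.18]
-> [-0.34   7.147 -0.166] turn -3.081
-> [-0.343  7.145  3.654] turn -3.081
```

Emit:
send_rows:
  commands: "-0.05 1.1 0 -0.6 100;-0.1 2.2 0 -1.2 100;-0.15 3.3 0 -1.8 100;-0.2 4.4 0 -2.4 100;-0.25 5.4 0 -2.8 100;-0.3 6.3 0 -3 100;-0.34 7 0 -3.08 100;-0.34 7.15 0 -3.08 100;-0.34 7.15 0.1 -3.08 100;-0.34 7.15 0.6 -3.08 100;-0.34 7.15 1.2 -3.08 100;-0.34 7.15 1.8 -3.08 100;-0.34 7.15 2.4 -3.08 100;-0.34 7.15 2.8 -3.08 100;-0.34 7.15 3.1 -3.08 100;-0.34 7.15 3.35 -3.08 100;-0.34 7.15 3.5 -3.08 100;-0.34 7.15 3.6 -3.08 100;-0.34 7.15 3.64 -3.08 100;-0.34 7.15 3.64 -3.08 100"

```text
time_s: 40.35
tool_pos: [0.5256, -0.0144, -0.0097]
tool_rot: [-0.151, 3.138, -0.0]
contact_force: [0.4, 0.5, 0.9]
opening: 0.996
```

Emit:
send_rows:
  commands: "0 0 0 0 90;0 0 0 0 78;0 0 0 0 70;0 0 0 0 65;0 0 0 0 60;0 0 0 0 54;0 0 0 0 48;0 0 0 0 48;0 0 0 0 48"
  squeeze: 35

```text
time_s: 41.48
tool_pos: [0.5256, -0.0146, -0.0096]
tool_rot: [-0.151, 3.137, -0.001]
contact_force: [-1.0, -1.5, 5.2]
opening: 0.604
```

```bash
python3 go.py .525 -.0142 -.011 95.5
```

```text
t 41.48 pos [ 0.5256 -0.0146 -0.0096] yaw_y 95.49 tilt z [ 5.e-04 -3.e-04 -1.e+00] F [-1.  -1.5  5.2] op 0.604 j [-0.17  0.61  1.77 -0.    0.76 -1.84]
-> [0.011 0.01  0.027] turn -0.001
```

Emit:
send_rows:
  commands: "0 0 -0.05 0 48;0 0 -0.1 0 48;0 0 -0.2 0 48;0 0 -0.4 0 48;0 0 -0.8 0 48;0 0 -1.4 0 48;0 0 -2 0 48;0 0 -2.4 0 48;0 0 -2.4 0 48"
  squeeze: 40

```text
time_s: 42.6
tool_pos: [0.5265, -0.0146, 0.112]
tool_rot: [-0.15, 3.134, -0.002]
contact_force: [-0.4, -0.6, -2.3]
opening: 0.603
```

```bash
python3 go.py .4285 .152 .0149 98
```

```text
t 42.6 pos [ 0.5265 -0.0146  0.112 ] yaw_y 95.5 tilt z [ 4.1e-03 -8.0e-04 -1.0e+00] F [-0.4 -0.6 -2.3] op 0.603 j [-0.17  0.44  1.66 -0.    1.04 -1.84]
-> [1.639 3.507 1.932] turn -0.417
```

Emit:
send_rows:
  commands: "0.6 0.3 0 0 48;1.1 0.9 0 -0.1 48;1.5 1.6 0 -0.2 48;1.6 2.3 0 -0.3 48;1.62 2.9 0 -0.4 48;1.64 3.3 0 -0.42 48;1.64 3.5 0 -0.42 48;1.64 3.5 0 -0.42 48;1.64 3.5 0.3 -0.42 48;1.64 3.5 0.7 -0.42 48;1.64 3.5 1.1 -0.42 48;1.64 3.5 1.3 -0.42 48;1.64 3.5 1.3 -0.42 48"

```text
time_s: 44.22
tool_pos: [0.4268, 0.1513, 0.0446]
tool_rot: [0.218, -3.133, 0.001]
contact_force: [0.6, 0.4, -1.4]
opening: 0.601
```

```bash
python3 go.py .4285 .152 .0149 98; python3 chk.py carton .085 .105 .43 .15 .08 tray .022 .034 .43 .152 .085
```

```text
t 44.23 pos [0.4268 0.1513 0.0446] yaw_y 97.97 tilt z [-1.4e-03 -4.0e-04 -1.0e+00] F [ 0.6  0.4 -1.4] op 0.601 j [ 0.17  0.43  1.92 -0.    0.79 -1.54]
-> [-0.037  0.008  0.594] turn -0.005
carton top 12 rect [408.5 136.3   7.   17.4  39.9] circ 411.2 138.5 8.7 z [ 98.3 100.2 101.7]
carton scene 507 rect [415.8 150.7  76.5  99.1 -66.8] circ 421.7 153.6 56.8 z [ 87.6  97.7 101.3]
tray top 1
tray scene 519 rect [423.7 152.9  78.1 131.6 -82.1] circ 423.8 154.1 73.0 z [22.3 24.3 29.6]
```

Emit:
send_rows:
  commands: "-0.03 0 0.2 0 48;-0.03 0 0.35 0 48;-0.03 0 0.44 0 48;-0.03 0 0.5 0 48;-0.03 0 0.54 0 48;-0.03 0 0.57 0 48;-0.03 0 0.59 0 48;-0.03 0 0.59 0 48"

```text
time_s: 45.32
tool_pos: [0.4286, 0.1521, 0.0156]
tool_rot: [-0.22, 3.134, -0.0]
contact_force: [0.7, 0.6, -1.5]
opening: 0.601
```

Emit:
send_rows:
  commands: "0 0 0.015 0 48;0 0 0.025 0 48;0 0 0.03 0 48;0 0 0.03 0 48"

```text
time_s: 45.82
tool_pos: [0.4286, 0.1521, 0.0144]
tool_rot: [-0.219, 3.134, -0.0]
contact_force: [-2.5, -0.8, 5.2]
opening: 0.6
```

Contact. Releasing and rising.

Emit:
send_rows:
  commands: "0 0 0 0 60;0 0 0 0 63;0 0 0 0 67;0 0 0 0 73;0 0 0 0 82;0 0 0 0 92;0 0 0 0 92;0 0 -0.2 0 92;0 0 -0.6 0 92;0 0 -1.2 0 92;0 0 -2 0 100;0 0 -3 0 100;0 0 -3.4 0 100;0 0 -3.4 0 100"

```text
time_s: 47.58
tool_pos: [0.4294, 0.1523, 0.1859]
tool_rot: [-0.219, 3.13, 0.001]
contact_force: [-0.1, 0.3, 0.8]
opening: 1.002
```

Emit:
send_rows:
  commands: "0 -2 0 0 100;0 -4 0 0 100;0 -5 0 0 100;0 -5 0 0 100;0 -5 0 0 100;0 -5 0 0 100;0 -5 0 0 100"

```text
time_s: 48.45
tool_pos: [0.4629, -0.0941, 0.1836]
tool_rot: [0.222, -3.133, -0.001]
contact_force: [0.1, 0.3, -0.1]
opening: 0.999
```

```bash
python3 chk.py carton .060 .075 .43 .152 .08 saw .04 .08 .44 .3125 .05 pad .034 .045 .531 -.2135 .06 key .038 .052 .43 -.36 .065
python3 - <<'E'
from h import *
c=dict(np.load("last_top.npz"));cv2.imwrite("pics/p10.png",cv2.resize(c["frame"][130:260,200:480,::-1],(800,371),interpolation=cv2.INTER_CUBIC))
E
```

```text
carton top 691 rect [430.2 153.5  52.4 105.7 -81.9] circ 429.1 154.7 57.3 z [63.9 67.8 71.3]
carton scene 513 rect [425.1 154.6  54.  110.9 -82.5] circ 424.4 155.0 58.7 z [61.9 67.3 69.9]
saw top 90 rect [442.1 311.2  43.8  44.2  26.6] circ 441.7 312.0 23.4 z [42.  55.1 62. ]
saw scene 230 rect [439.1 311.5  45.   50.3 -84.2] circ 438.8 313.7 26.6 z [41.5 51.2 59.6]
pad top 1
pad scene 155 rect [ 528.7 -210.5   49.8   77.6   84.5] circ 529.8 -208.7 44.2 z [34.8 37.1 40.6]
key top 192 rect [ 430.7 -356.5   32.3   89.7   76.2] circ 430.7 -355.6 46.3 z [38.4 44.3 48.4]
key scene 122 rect [ 426.  -354.3   36.1   94.5   76.3] circ 425.8 -355.0 48.6 z [38.3 42.5 46.8]
```

View pics/p10.png

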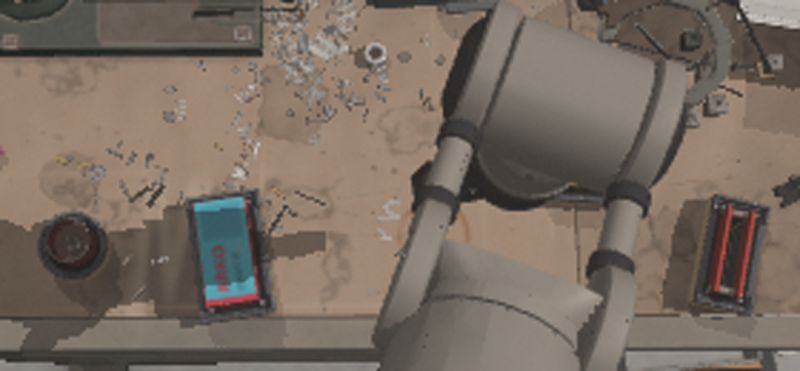

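The saw at (72,242), the carton at (228,255) and the key set at (733,253) all sit inside their pockets, and the collet is untouched at (375,52). The arm hides the pad tray here, but scene depth shows the pad still flat at 0.037. Handing in.

```bash
python3 -c "
from station import manip
print(manip.job_done())"
```

```text
the job is handed in; nothing more can be done
None
```

I moved all four things from the top down: the hole saw, then the pad pack, the hex key set and the carton. Each went into its matching tray and was released only after the force reading showed it resting on the pocket floor. I handed the job in at about 48.5 s, with the arm raised clear and touching nothing.

**Last checks:** The two cameras' depth shows all four inside their pockets, upright and flat:

| Item | Top height | Offset from tray centre |
|---|---|---|
| hole saw | 0.062 m | about 1 mm |
| pad pack | 0.037 m | a few mm, scene camera only |
| hex key set | 0.044–0.046 m | about 3 mm |
| carton | 0.068 m | about 2 mm |

**What failed or disagreed:**
- **Missed first grasp:** My first grasp of the saw closed in the air above it without touching anything. The camera depth put the fingertips about 25 mm above the reported tool height, so I lowered every later target by that much.
- **Wrong-way move:** After placing the pad pack I drove briefly the wrong way along x at safe height, and nothing was touched.
- **Camera mismatch:** The two cameras disagree by 3–5 mm in x, which is within the 8 mm pocket clearance.
- **Not seen at the end:** The arm hid the pad tray from the top camera in the last view, although that camera had shown the pad in place earlier. It also hid the chuck key, which no low move went near. The collet was visible and unmoved.

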